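Square up a scrapped meter cover against the alignment bar

ROBOT

A 6-joint arm with a two-finger parallel gripper is mounted at the origin on the work surface. World frame = base frame: x ahead of the robot, y to its left, z up, the work surface at z = 0. Lengths are in m, angles in rad, forces in N, time in s.
With the tool pointing down it reaches from about 0.375 to 0.9 m from the base axis. Payload 3.1 kg.
Tool frame: the origin (TCP) lies where the fingers leave the gripper's body, on its centre line; the fingertips stand 70 mm ahead of it and the grasp point (between the pads) lies 51 mm ahead of it; z points along the fingers, y is the line along which they close (so a half turn about z gives the same grasp; the last joint's range is limited). The gripper opens to 87 mm and grips with 3 to 60 N. Pads are 19 mm wide; open, the fingers measure 117 mm over their backs; the gripper's body (75 mm by 190 mm) begins 51 mm behind the grasp point.
Start: joints at [-1.407, 0.527, 1.433, -0, 1.181, -0.178], TCP at [0.21, -0.589, 0.292] pointing down, gripper open.
Joint ranges: [-3.08, 3.08], [-0.75, 2.2], [0.22, 2.44], [-1.43, 4.57], [0, 2.65], [-2.85, 2.85]. Speed limits (rad/s): [2.79, 2.79, 3.14, 3.14, 3.14, 3.14].

INTERFACE

Orientations are given as a unit quaternion [x, y, z, w].
In Python, from rig import robot gives the robot as it stands.
- The arm moves only by the tool send_rows, never from a script. Its argument "deltas" is text: rows parted by semicolons, each of 7 numbers parted by spaces: the shift along the tool's x, y, z in mm, then the turn, a rotation vector about the tool's x, y, z in degrees, then the opening, from 0 (shut) to 1 (fully open). A call has 1 to 10 rows; each row shifts and turns the commanded pose from where the row before left it, along the tool's axes as they then stand; what a row does not reach is not made up. A row lasts 1/8 s, in which the tool goes at most 62.5 mm and 10.7 degrees, less where a joint would pass 70% of its speed; a pose out of reach is approached as far as the arm can. A call is refused whole if a number of a shift passes 62.5 or a number of a turn 10.7, either way. A call with a gripper value outside its range is refused whole. The fingers move at their own pace and stop on an object; "newtons" is the grip in N (left out, the last holds). Time passes only in rows, so rows that do not move let the fingers close. It gives the time, the measured TCP pose, the force, the opening and the grip force at its end, in the units of the state.
- robot.get_obs(): the state, without advancing time (a new reading comes with each control period).
- robot.camera(name): name is "side" or "top" or "wrist"; returns a dict with "image" (480x640x3 uint8, red, green, blue), "depth" (480x640 float32, m along the optical axis (not along the pixel's ray), 0 where there is no reading), "fovy" (degrees; the focal length in pixels is half the picture's height over the tangent of half this angle, whatever the lens; pixels are square), "cx", "cy" (the principal point, pixels), "rvec" (rotation vector, rad) and "tvec" (3), from world to camera coordinates, as OpenCV has them. Camera axes: x right, y down, z forward; pixel columns grow to the right and rows downward; lengths in m; the calibration is good to about 2 mm. The wrist camera is an equidistant fisheye: a pixel r from the principal point sees the ray r / f radians off the axis. A picture is of the moment at which its call begins.
- robot.hand_in(): hands the job in; it is judged then, once.
Trained networks look in the newest picture that a camera, given by its name, has taken for a name from the list of things; names that differ only in an ending like _2 or _b are one class to them, and where a whole thing is asked for, a point or a joint stands for the part that bears it (a point fixed in the world has none). Each returns a list of dicts, best first, with "p" (0 to 1); they miss things now and then, are a little off and sometimes report something else, mostly with a low value. They report only what shows in the picture. A call takes as long as a camera call. They do not tell look-alikes from the thing itself.
- robot.find_in(camera, thing): "box" ([left, top, right, bottom] in pixels, round what is visible of it).
- robot.cut_out(camera, thing): "region" (480x640 bool, what is visible of it) and "box" ([left, top, right, bottom] in pixels, round what is visible of it).
The state is a dict: "time": time; "q": joint angles; "joint_velocities": joint speeds; "joint_torque": joint torques, N m; "position": TCP position; "tool_rot": TCP orientation; "ft_force": force on the tool from outside, world axes, zero at the start; "moment": the same for the moment, N m; "grip_width": finger opening in m; "grip_force": force on a finger pad.
Only numpy, scipy, OpenCV 4.12 (cv2) and the standard library are available. Lean on these libraries where they do the work, as an engineer would, in place of code of your own. Each camera call takes 0.05 s, during which the arm holds its last target. There are 200 camera calls.

TASK

On the blue strip-down fixture, turn the brass cover disc that has one flat edge until the flat faces the steel alignment bar, then slide the bar up by its black post so that it lies flush against the flat. Leave the disc seated on its pivot, and do not shift the cracked glass dome or the loose round copper cover.

Things in the scene. Friction and masses are not known exactly. Their poses are not given: they have to be found in the camera images.
- cover_disc: Brass disc, 100 mm wide, 8 thick, one flat 65 long, bright-lined, 38 from centre. Level on a boss, underside 30 above the bench; turns on a pivot under its centre (1.5 mm play, slight friction), stays where left. Origin: centre of underside; +x points squarely to the flat, z up. A dark steel post, 16 mm wide, 30 tall, stands on it at x = -35: push it round to turn the disc.
- align_bar: Steel bar, 16 (x) x 120 (y) x 30 mm, underside 16 above the bench. Origin: centre of underside; x axis passes over the disc's pivot, +x away from the disc. Slides only along x, 2 N friction, stays where left. Origin to pivot: 85-101 at start, 46 when flush on the flat, 58 on the round edge. Black post, 16 wide, 40 tall, on its middle to push. Closing, it squares a flat up to 10 degrees out.
- glass_dome: Cracked clear glass register dome, 92 mm wide, 49 high, loose on the bench; origin at the centre of its underside. A bystander: leave it. A brass meter body (104 mm long, 66 high) and a grey gauge housing (102 wide, 42 high) also stand loose on the bench, clear of the blue fixture (its base plate is 200 x 130, 12 thick).
- round_cover: Copper-coloured disc, round all the way with no flat, 100 mm wide, 8 thick, with a like dark post 30 tall at x = -35, lying loose on the bench; origin at the centre of its underside. A bystander: leave it.
Things that resemble listed ones, but are neither listed nor needed, are in the scene too. Of the things that look like the cover_disc, the smallest one is meant.

How it is judged:
By the outcome, as a careful person would: the job done as asked, in the order asked, and still so for the second after the job is handed in, with the robot touching nothing.
It also fails if it takes over 38 s, if anything falls off the work surface, if the arm or the gripper's body presses on something with over 40 N, if the wrist force passes 120 N, or if a joint passes its speed limit or range.

## Working session

There is one attempt and no reset: what is moved stays moved. The work goes in short steps, Python scripts to look and compute and a tool call to move; the robot and the scene stay as the last step left them, time stands still between calls to the robot, and variables do not carry over. Pictures are saved under pics/ and viewed, at most 10 in all, crops included, and the job is handed in when it is done.

Besides the shell and the picture viewer there is one more tool, called after "Request:" as name(argument=value, ...) on one line, values as JSON. send_rows: Moves the arm, as the interface text tells. Its arguments: {"type":"object","properties":{"deltas":{"type":"string"},"newtons":{"type":"number"}},"required":["deltas"]}

```bash
mkdir -p pics; cat > h.py <<'E'
import numpy as np,cv2
from rig import robot
def pts(c,mask=None):
    d=c["depth"];h,w=d.shape;f=h/2/np.tan(np.radians(c["fovy"])/2)
    v,u=np.mgrid[:h,:w];m=d>0
    if mask is not None:m&=mask
    z=d[m];P=np.c_[(u[m]-c["cx"])/f*z,(v[m]-c["cy"])/f*z,z]
    R=cv2.Rodrigues(np.array(c["rvec"],float))[0]
    return (P-np.array(c["tvec"]).ravel())@R, np.c_[u[m],v[m]]
def proj(c,X):
    h=480;f=h/2/np.tan(np.radians(c["fovy"])/2)
    K=np.array([[f,0,c["cx"]],[0,f,c["cy"]],[0,0,1]])
    return cv2.projectPoints(np.array(X,float).reshape(-1,3),np.array(c["rvec"],float),np.array(c["tvec"],float),K,None)[0].reshape(-1,2)
E
python3 - <<'E'
from h import *
for n in("top","side"):
    c=robot.camera(n);cv2.imwrite(f"pics/{n}0.png",c["image"][:,:,::-1]);np.savez(f"{n}0.npz",**c)
    for t in("cover_disc","align_bar","glass_dome","round_cover"):
        for r in robot.cut_out(n,t)[:4]:
            P,_=pts(c,r["region"]); print(n,t,round(r["p"],2),np.round(r["box"]),np.round(np.median(P,0),3) if len(P) else None, np.round(np.percentile(P,98,axis=0)-np.percentile(P,2,axis=0),3) if len(P) else None)
E
```

```text
top cover_disc 0.94 [255. 139. 321. 204.] [0.746 0.06  0.032] [0.12  0.117 0.044]
top cover_disc 0.89 [342. 190. 409. 258.] [ 0.614 -0.099  0.033] [0.116 0.116 0.042]
top cover_disc 0.71 [265. 238. 310. 286.] [0.556 0.071 0.038] [0.09  0.087 0.033]
top cover_disc 0.37 [468. 191. 513. 234.] [ 0.619 -0.332  0.035] [0.077 0.073 0.046]
top align_bar 0.73 [228. 242. 254. 307.] [0.537 0.16  0.045] [0.113 0.03  0.072]
top glass_dome 0.91 [470. 192. 511. 234.] [ 0.619 -0.332  0.036] [0.078 0.073 0.045]
top round_cover 0.74 [125. 205. 178. 261.] [0.649 0.345 0.007] [0.09  0.09  0.032]
side cover_disc 0.9 [311. 217. 373. 251.] [ 0.605 -0.08   0.033] [0.119 0.124 0.048]
side cover_disc 0.81 [282. 261. 338. 291.] [0.55  0.08  0.038] [0.096 0.094 0.055]
side cover_disc 0.81 [214. 228. 272. 265.] [0.745 0.074 0.033] [0.118 0.119 0.048]
side cover_disc 0.73 [250. 278. 312. 323.] [0.539 0.169 0.042] [0.114 0.031 0.068]
side align_bar 0.57 [251. 279. 312. 325.] [0.539 0.169 0.041] [0.113 0.032 0.067]
side glass_dome 0.84 [383. 183. 418. 211.] [ 0.616 -0.319  0.026] [0.08  0.065 0.048]
side round_cover 0.9 [123. 314. 191. 370.] [0.65  0.35  0.008] [0.095 0.092 0.035]
```

```bash
python3 - <<'E'
from h import *
c=dict(np.load("top0.npz"));im=c["image"][:,:,::-1]
cr=im[110:340,110:530];cv2.imwrite("pics/t1.png",cv2.resize(cr,None,fx=1.9,fy=1.9,interpolation=cv2.INTER_CUBIC))
cr=im[215:325,205:335];cv2.imwrite("pics/t2.png",cv2.resize(cr,None,fx=5,fy=5,interpolation=cv2.INTER_CUBIC))
P,uv=pts(c)
# region around fixture
m=(abs(P[:,0]-.55)<.12)&(abs(P[:,1]-.1)<.14)
for lo,hi in((.03,.035),(.034,.042),(.042,.05),(.06,.072),(.075,.1)):
    k=m&(P[:,2]>lo)&(P[:,2]<hi);Q=P[k]
    print(lo,hi,k.sum(),np.round(Q.mean(0),4),np.round(Q.min(0),3),np.round(Q.max(0),3))
E
```

```text
0.03 0.035 167 [0.5597 0.0635 0.0336] [ 0.482 -0.04   0.03 ] [0.638 0.161 0.035]
0.034 0.042 1911 [0.5572 0.0717 0.0376] [ 0.482 -0.039  0.034] [0.613 0.165 0.042]
0.042 0.05 466 [0.5399 0.1604 0.0455] [0.483 0.035 0.042] [0.601 0.18  0.05 ]
0.06 0.072 73 [0.538  0.1075 0.0672] [0.531 0.09  0.06 ] [0.546 0.169 0.072]
0.075 0.1 64 [0.5414 0.1621 0.0849] [0.535 0.155 0.078] [0.549 0.17  0.089]
```

View pics/t1.png

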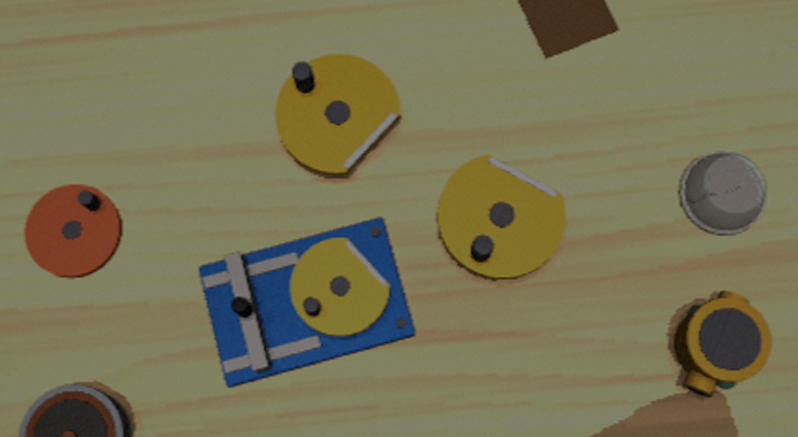

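View pics/t2.png

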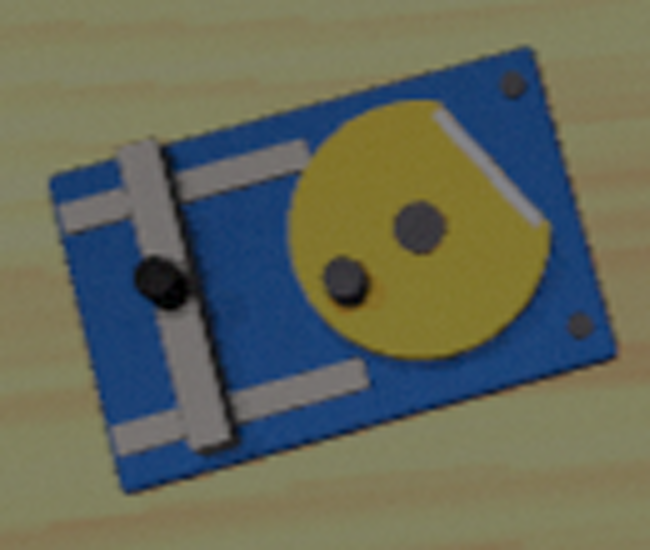

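Three things look like the cover disc: those at top-image (288,171) and (375,223) are larger (about 118 mm) and lie on the bench. The one at (288,261) is smallest and sits on the blue fixture; the crop confirms it, with its flat facing up and right and its post at about (274,271). The bar is at about (240,273) with its black post at (238,271).

```bash
cat > meas.py <<'E'
from h import *
def atz(c,uv,z):
    f=240/np.tan(np.radians(c["fovy"])/2);R=cv2.Rodrigues(np.array(c["rvec"],float))[0];t=np.array(c["tvec"],float).ravel()
    uv=np.array(uv,float).reshape(-1,2)
    d=np.c_[(uv[:,0]-c["cx"])/f,(uv[:,1]-c["cy"])/f,np.ones(len(uv))]@R;o=-R.T@t
    s=(z-o[2])/d[:,2];return o+d*s[:,None]
def measure(c):
    im=c["image"];hsv=cv2.cvtColor(im,cv2.COLOR_RGB2HSV)
    box=np.zeros((480,640),bool);box[215:325,205:335]=1
    blue=(hsv[...,0]>95)&(hsv[...,0]<130)&(hsv[...,1]>120)&box
    v,u=np.nonzero(blue);r=cv2.minAreaRect(atz(c,np.c_[u,v],.012)[:,:2].astype(np.float32)*1000);print("base",r)
    y=((hsv[...,0]>20)&(hsv[...,0]<35)&(hsv[...,1]>150)&box).astype(np.uint8)
    y=np.array(y);n,l,s,ce=cv2.connectedComponentsWithStats(y)
    i=1+np.argmax(s[1:,4]);v,u=np.nonzero(l==i)
    Q=atz(c,np.c_[u,v],.038)[:,:2]
    print("brass bbox",Q.min(0),Q.max(0))
    return Q
E
python3 - <<'E'
from meas import *
c=dict(np.load("top0.npz"))
measure(c)
g=lambda x,y:(205+(x-2)/5,215+(y-2)/5)
hub=atz(c,g(420,227),.038)[0]
fl=atz(c,[g(437,108),g(543,222)],.038)
d=fl[1]-fl[0]
print("hub",hub,"flat len",np.linalg.norm(d),"mid",fl.mean(0),"dir deg",np.degrees(np.arctan2(*(fl.mean(0)-hub)[1::-1])), np.degrees(np.arctan2(d[1],d[0])))
P,uv=pts(c)
for n,xy,zl in(("dpost",(.54,.1),(.058,.075)),("bpost",(.541,.162),(.078,.095)),("bar",(.54,.16),(.042,.052))):
    k=(np.hypot(P[:,0]-xy[0],P[:,1]-xy[1])<(.08 if n=="bar" else .022))&(P[:,2]>zl[0])&(P[:,2]<zl[1])
    if n=="bar":k&=P[:,1]>.13
    Q=P[k];print(n,k.sum(),(Q.min(0)+Q.max(0))/2,Q.mean(0),cv2.minAreaRect(Q[:,:2].astype(np.float32)*1000))
print(atz(c,[g(345,275)],.068),atz(c,[g(160,278)],.086))
o=robot.get_obs();print(o["position"],o["tool_rot"],o["time"])
from scipy.spatial.transform import Rotation as R
print(R.from_quat(o["tool_rot"]).as_matrix().round(3))
E
```

```text
base ((551.4281616210938, 106.2452163696289), (128.66390991210938, 196.90077209472656), 10.388426780700684)
brass bbox [0.50900823 0.02244859] [0.60689586 0.11660719]
hub [0.55925906 0.06886765 0.038     ] flat len 0.060639225977222565 mid [0.58095917 0.04027453 0.038     ] dir deg -52.80413969873271 -142.68596148539606
dpost 61 [0.53800261 0.09595488 0.06537247] [0.53783849 0.09627138 0.06716542] ((538.038818359375, 95.91366577148438), (14.089153289794922, 14.780377388000488), 88.28539276123047)
bpost 64 [0.54189016 0.16237046 0.08354895] [0.54142997 0.16211792 0.0849116 ] ((541.73974609375, 162.32472229003906), (14.462101936340332, 14.357856750488281), 82.13871765136719)
bar 462 [0.54175003 0.16223236 0.0466539 ] [0.54008704 0.16203228 0.04562131] ((541.9942626953125, 162.68240356445312), (119.5340805053711, 16.274187088012695), 10.23173999786377)
[[0.53869641 0.09620224 0.068     ]] [[0.54092539 0.16116012 0.086     ]]
[ 0.21010689 -0.58858513  0.29224445] [ 9.85344112e-01  1.70578370e-01  9.76370269e-06 -1.80895124e-05] 0.5
[[ 0.942  0.336  0.   ]
 [ 0.336 -0.942  0.   ]
 [ 0.    -0.    -1.   ]]
```

Request:
send_rows(deltas="34 -33.5 0 0 0 0 1;34 -33.5 0 0 0 0 1;34 -33.5 0 0 0 0 1;34 -33.5 0 0 0 0 1;34 -33.5 0 0 0 0 1;34 -33.5 0 0 0 0 0.4;34 -33.5 0 0 0 0 0.4;34 -33.5 0 0 0 0 0.4;33 -33.5 5 0 0 0 0.4;33 -33.5 5 0 0 0 0.4")

```text
time: 1.75
position: [0.4166, -0.1582, 0.2825]
tool_rot: [0.985, 0.17, 0.001, 0.0]
ft_force: [0.2, -0.0, -0.3]
grip_width: 0.0452
grip_force: 0.0
```

Request:
send_rows(deltas="33 -33.5 15 0 0 0 0.4;33 -33.5 15 0 0 0 0.4;33 -33.5 20 0 0 0 0.4;33 -33.5 20 0 0 0 0.4;33 -33.5 20 0 0 0 0.4;33 -33 12 0 0 0 0.4;0 0 0 0 0 10.3 0.4;0 0 0 0 0 10.3 0.4;0 0 0 0 0 10.3 0.4;0 0 0 0 0 10.3 0.4")

```text
time: 3.0
position: [0.5352, 0.096, 0.1804]
tool_rot: [0.982, -0.19, 0.0, -0.0]
ft_force: [0.6, 0.3, -0.6]
grip_width: 0.0348
grip_force: 0.0
```

Request:
send_rows(deltas="0 0 0 0 0 10.3 0.4;0 0 0 0 0 10.3 0.4;0 0 0 0 0 10.3 0.4;0 0 0 0 0 0 0.4;0 0 0 0 0 0 0.4")

```text
time: 3.62
position: [0.535, 0.0959, 0.1803]
tool_rot: [0.898, -0.441, 0.0, -0.0]
ft_force: [-0.1, 0.0, 0.2]
grip_width: 0.035
grip_force: 0.0
```

```bash
cat > st.py <<'E'
from h import *
from scipy.spatial.transform import Rotation as R
def st():
    o=robot.get_obs();M=R.from_quat(o["tool_rot"]).as_matrix()
    print("t",o["time"],"p",(np.array(o["position"])*1000).round(1),"yawy",np.degrees(np.arctan2(M[1,1],M[0,1])).round(1),"F",np.round(o["ft_force"],1),"w",round(o["grip_width"]*1000,1),o["grip_force"],"q6",o["q"][5])
    return o,M
def to(x,y,z=None): # tool-axis delta mm to world target (mm)
    o,M=st();p=np.array(o["position"])*1000
    print("delta",(M.T@(np.array([x,y,p[2] if z is None else z])-p)).round(1))
E
python3 - <<'E'
from st import *
to(538,96)
c=robot.camera("wrist");cv2.imwrite("pics/w1.png",c["image"][:,:,::-1])
E
```

```text
t 3.625 p [535.   95.9 180.3] yawy -142.3 F [-0.1  0.   0.2] w 35.0 0.0 q6 2.4554947536104916
delta [ 1.7 -2.4  0. ]
```

View pics/w1.png

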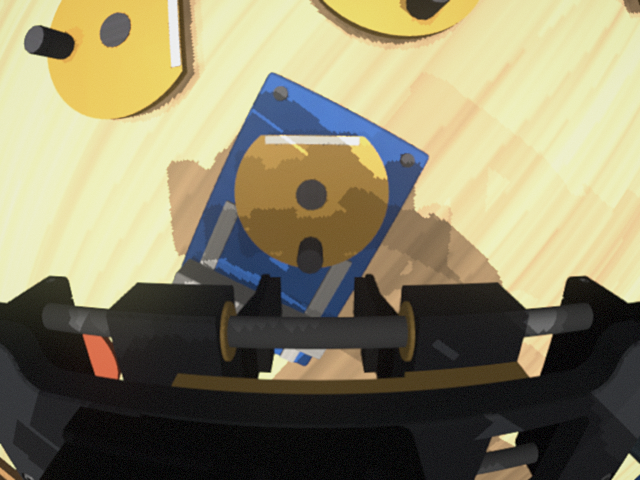

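The wrist view has the post centred between the fingers at (310,255) and the flat level at (310,140), as planned.

Request:
send_rows(deltas="1.7 -2.4 16 0 0 0 0.4;0 0 16 0 0 0 0.4;0 0 16 0 0 0 0.4;0 0 16 0 0 0 0.4;0 0 0 0 0 0 0.1;0 0 0 0 0 0 0.1;0 0 0 0 0 0 0.1;0 0 0 0 0 0 0.1", newtons=8)

```text
time: 4.68
position: [0.5384, 0.096, 0.1167]
tool_rot: [0.897, -0.442, 0.001, -0.0]
ft_force: [0.6, -0.2, -1.2]
grip_width: 0.0157
grip_force: 8.0
```

```bash
python3 -c "
from st import *
to(538,96,116)"
```

```text
t 4.675 p [538.4  96.  116.7] yawy -142.5 F [ 0.6 -0.2 -1.2] w 15.7 7.999677658081055 q6 2.4583970746897363
delta [-0.2  0.3  0.7]
```

Request:
send_rows(deltas="0.55 6.2 0 0 0 -10.2 0.1;0.55 6.2 0 0 0 -10.2 0.1;0.55 6.2 0 0 0 -10.2 0.1;0.55 6.2 0 0 0 -10.2 0.1;0.55 6.2 0 0 0 -10.2 0.1;0 0 0 0 0 0 0.1")

```text
time: 5.42
position: [0.5244, 0.0689, 0.1167]
tool_rot: [1.0, -0.014, 0.0, 0.0]
ft_force: [-0.3, 0.0, 0.5]
grip_width: 0.0156
grip_force: 8.0
```

```bash
python3 -c "
from st import *
st()
a=np.radians(127.5+51);print(559.2+35*np.cos(a),68.9+35*np.sin(a))"
```

```text
t 5.425 p [524.4  68.9 116.7] yawy -91.6 F [-0.3  0.   0.5] w 15.6 7.999012470245361 q6 1.518023917384235
524.2119936258555 69.81619319077558
```

Very low force; continuing.

Request:
send_rows(deltas="0.55 6.2 0 0 0 -10.2 0.1;0.55 6.2 0 0 0 -10.2 0.1;0.55 6.2 0 0 0 -10.2 0.1;0.55 6.2 0 0 0 -10.2 0.1;0.55 6.2 0 0 0 -10.2 0.1;0.55 6.2 0 0 0 -10.2 0.1;0.55 6.2 0 0 0 -10.2 0.1;0.55 6.2 0 0 0 -10.2 0.1;0.55 6.2 0 0 0 -10.2 0.1;0.55 6.2 0 0 0 -10.2 0.1")

```text
time: 6.68
position: [0.5659, 0.034, 0.1167]
tool_rot: [0.638, 0.77, 0.0, 0.0]
ft_force: [-0.6, 0.1, 1.1]
grip_width: 0.0156
grip_force: 8.0
```

Request:
send_rows(deltas="0 0 0 0 0 0 0.1;0 0 0 0 0 0 0.1")

```text
time: 6.92
position: [0.5661, 0.034, 0.1167]
tool_rot: [0.641, 0.768, 0.001, 0.001]
ft_force: [1.0, 0.7, 1.2]
grip_width: 0.0157
grip_force: 8.0
```

```bash
python3 -c "
from st import *
st()
a=np.radians(280.3);print(559.2+35*np.cos(a),68.9+35*np.sin(a))"
```

```text
t 6.925 p [566.1  34.  116.7] yawy 10.3 F [1.  0.7 1.2] w 15.7 8.001098781824112 q6 -0.3175368405748979
565.4580775290723 34.46402367232605
```

Request:
send_rows(deltas="0 0 0 0 0 0 0.4;0 0 0 0 0 0 0.4;0 0 0 0 0 0 0.4;0 0 -25 0 0 0 0.4;0 0 -35 0 0 0 0.4;0 0 -20 0 0 0 0;40 0 0 0 0 0 0;45 0 0 0 0 0 0;45 0 0 0 0 0 0;30 0 0 0 0 0 0")

```text
time: 8.18
position: [0.5353, 0.1928, 0.1961]
tool_rot: [0.639, 0.769, -0.0, -0.0]
ft_force: [-0.3, -0.1, 0.0]
grip_width: 0.001
grip_force: 0.0
```

```bash
python3 - <<'E'
from st import *
from meas import atz
b=np.radians(100.3);to(559.2+122.5*np.cos(b),68.9+122.5*np.sin(b),122)
c=robot.camera("wrist");cv2.imwrite("pics/w2.png",c["image"][:,:,::-1])
c=robot.camera("top");np.savez("top1.npz",**c);cv2.imwrite("pics/t3.png",cv2.resize(c["image"][215:325,205:335,::-1],None,fx=5,fy=5,interpolation=cv2.INTER_CUBIC))
E
```

```text
t 8.175 p [535.3 192.8 196.1] yawy 10.6 F [-0.3 -0.1  0. ] w 1.0 0.0 q6 -0.035455059102523855
delta [-3.7  1.4 74.1]
```

View pics/w2.png

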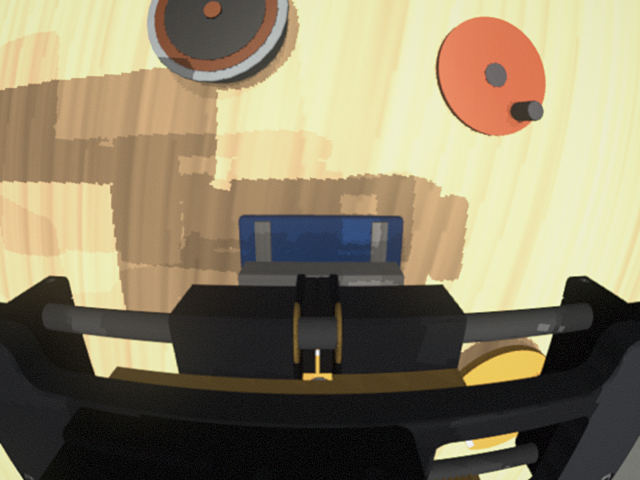

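View pics/t3.png

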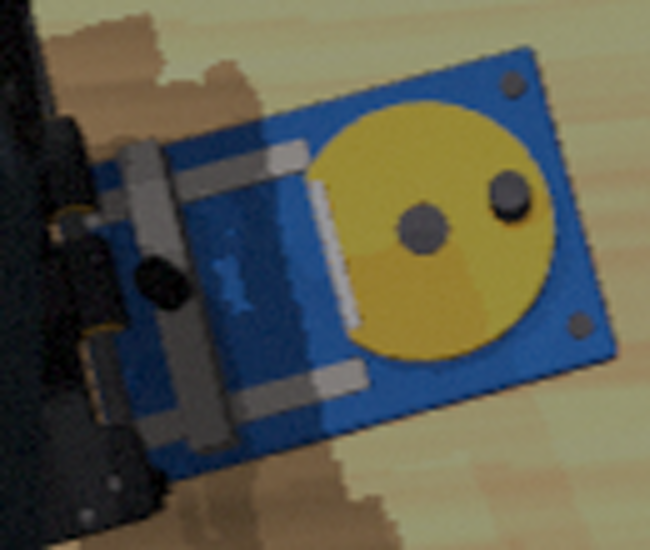

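The top view shows the flat (t3 px 335,255) parallel to the bar and facing it. The fingers are outside the black post at (160,280). Next I go down and push.

Request:
send_rows(deltas="0 1.4 20 0 0 0 0;0 0 20 0 0 0 0;0 0 18 0 0 0 0;0 0 16 0 0 0 0;0 0 0 0 0 0 0")

```text
time: 8.9
position: [0.537, 0.1906, 0.121]
tool_rot: [0.639, 0.769, -0.001, -0.001]
ft_force: [0.4, -0.0, 0.2]
grip_width: 0.0005
grip_force: 0.0
```

```bash
python3 -c "
from st import *
b=np.radians(100.3);to(559.2+63.5*np.cos(b),68.9+63.5*np.sin(b),122)"
```

```text
t 8.9 p [537.  190.6 121. ] yawy 10.5 F [ 0.4 -0.   0.2] w 0.5 0.0 q6 -0.03789423749923477
delta [-60.2  -0.1  -1. ]
```

Request:
send_rows(deltas="-6 0 0 0 0 0 0;-8 0 0 0 0 0 0;-8 0 0 0 0 0 0;-8 0 0 0 0 0 0;-8 0 0 0 0 0 0;-8 0 0 0 0 0 0;-6 0 0 0 0 0 0;-3 0 0 0 0 0 0;0 0 0 0 0 0 0")

```text
time: 10.02
position: [0.5475, 0.1367, 0.122]
tool_rot: [0.639, 0.769, -0.001, -0.0]
ft_force: [-0.4, 0.9, -0.5]
grip_width: 0.0006
grip_force: 0.0
```

Request:
send_rows(deltas="-1.5 0 0 0 0 0 0;-1 0 0 0 0 0 0;-1 0 0 0 0 0 0;0 0 0 0 0 0 0")

```text
time: 10.52
position: [0.548, 0.1339, 0.1221]
tool_rot: [0.639, 0.769, -0.0, -0.0]
ft_force: [-0.5, 2.5, -0.9]
grip_width: 0.0004
grip_force: 0.8
```

```bash
python3 -c "
from st import *
b=np.radians(100.3);to(559.2+63.5*np.cos(b),68.9+63.5*np.sin(b),122)"
```

```text
t 10.525 p [548.  133.9 122.1] yawy 10.5 F [-0.5  2.5 -0.9] w 0.4 0.8081146664335392 q6 -0.14250716135018127
delta [-2.5 -0.6  0.1]
```

Force is still at the sliding friction level, so I creep on until it rises.

Request:
send_rows(deltas="-1 0 0 0 0 0 0;-1 0 0 0 0 0 0;0 0 0 0 0 0 0")

```text
time: 10.9
position: [0.5486, 0.1318, 0.1222]
tool_rot: [0.639, 0.769, -0.0, -0.0]
ft_force: [-0.9, 1.4, -0.6]
grip_width: 0.0009
grip_force: 0.8
```

Request:
send_rows(deltas="-1 0 0 0 0 0 0;-1 0 0 0 0 0 0;0 0 0 0 0 0 0")

```text
time: 11.28
position: [0.5488, 0.1305, 0.1222]
tool_rot: [0.639, 0.769, 0.0, -0.001]
ft_force: [-2.0, 4.9, 0.2]
grip_width: -0.0
grip_force: 2.4
```

Request:
send_rows(deltas="-1 0 0 0 0 0 0;0 0 0 0 0 0 0")

```text
time: 11.52
position: [0.5488, 0.1303, 0.1222]
tool_rot: [0.64, 0.769, 0.001, -0.001]
ft_force: [-1.1, 8.2, -1.1]
grip_width: 0.0006
grip_force: 4.0
```

Request:
send_rows(deltas="-1 0 0 0 0 0 0;0 0 0 0 0 0 0")

```text
time: 11.78
position: [0.5489, 0.1301, 0.1222]
tool_rot: [0.64, 0.769, 0.001, -0.001]
ft_force: [-1.1, 9.9, -0.5]
grip_width: 0.0002
grip_force: 5.5
```

Stopped firmly: the bar is against the flat. I back off, lift clear and look.

Request:
send_rows(deltas="-1 0 0 0 0 0 0;0 0 0 0 0 0 0;6 0 0 0 0 0 0;12 0 0 0 0 0 0;10 0 -20 0 0 0 0;0 0 -40 0 0 0 0;0 0 -40 0 0 0 0;40 0 -20 0 0 0 0;40 0 0 0 0 0 0;40 0 0 0 0 0 0")

```text
time: 13.02
position: [0.5228, 0.2735, 0.2431]
tool_rot: [0.639, 0.769, 0.001, 0.001]
ft_force: [0.3, 0.0, -0.8]
grip_width: 0.0005
grip_force: 0.0
```

Request:
send_rows(deltas="30 0 0 0 0 0 0;0 0 0 0 0 0 0;0 0 0 0 0 0 0")

```text
time: 13.4
position: [0.5172, 0.3014, 0.2422]
tool_rot: [0.639, 0.769, -0.0, 0.0]
ft_force: [0.2, 0.2, 0.6]
grip_width: 0.0004
grip_force: 0.0
```

```bash
python3 - <<'E'
from st import *
st()
c=robot.camera("top");cv2.imwrite("pics/t4.png",cv2.resize(c["image"][215:325,205:335,::-1],None,fx=5,fy=5,interpolation=cv2.INTER_CUBIC))
P,uv=pts(c)
k=(np.hypot(P[:,0]-.55,P[:,1]-.115)<.03)&(P[:,2]>.078)&(P[:,2]<.095);b=(P[k].min(0)+P[k].max(0))/2;print("bpost",b)
k=(np.hypot(P[:,0]-.566,P[:,1]-.034)<.022)&(P[:,2]>.058)&(P[:,2]<.075);d=(P[k].min(0)+P[k].max(0))/2;print("dpost",d,"dist to bar post (want ~81)",np.linalg.norm((b-d)[:2]),np.degrees(np.arctan2(*(b-d)[1::-1])))
for t in("glass_dome","round_cover"):
    for r in robot.cut_out("top",t)[:1]: print(t,r["box"],np.median(pts(c,r["region"])[0],0).round(3))
E
```

```text
t 13.4 p [517.2 301.4 242.2] yawy 10.6 F [0.2 0.2 0.6] w 0.4 0.0 q6 0.15790743822770698
bpost [0.5505184  0.11298947 0.0836666 ]
dpost [0.5645268  0.03242297 0.06462344] dist to bar post (want ~81) 0.08177527140964758 99.86362779153377
glass_dome [469.5, 191.6, 513.0, 232.5] [ 0.619 -0.332  0.036]
```

View pics/t4.png

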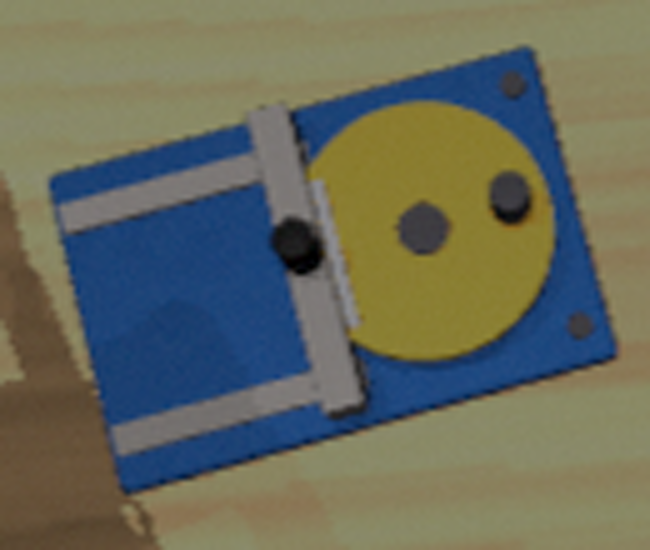

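The top view shows the bar (t4 px 305,260) lying along the flat (335,255), with no gap and parallel. The disc is seated with its post opposite, and the measured post distance is 81.8 mm against 81 expected. The dome hasn't moved.

```bash
python3 -c "
from h import *
print(robot.hand_in())"
```

```text
the job is handed in; nothing more can be done
None
```

I turned the brass cover disc so its flat faces the steel bar, slid the bar up flush against it, and handed the job in at about 13.5 s of robot time. The disc is still seated and the dome measured unmoved. The copper cover was never touched, but the detector missed it in the last picture, so I have no final position for it.

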